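# Pair the range extender with the router

### The job

Pair the range extender with the router: first press down the raised end of the rocker on the socket block so that it is fully switched over, then push the router's large round key fully down so that it stays in, and last press the button on top of the extender (the round puck), keep it fully down for about two seconds and let it go. Do it by pressing alone, in that order; do not press the router's small reset pin, and leave the router, the extender and the things standing around them where they are, neither shifted, knocked over nor picked up.

Things in the scene. Friction and masses are not known exactly. Their poses are not given: they have to be found in the camera images.
- socket_block: White table socket block, fixed to the table, 80 (own x) x 150 (own y) x 45 mm high. Origin: centre of its underside; z up. On its top a grey rocker at own (0, -42 mm) and two round outlets at own y +6 and +52 mm.
- rocker (a joint): Grey V-shaped rocker of the socket block, 60 mm long along the block's x, 26 mm wide; tips about its middle line, 56 mm above the table. Rad: 0 to 0.04 = off: the half towards the block's +x slopes up, its end 12 mm above the middle line, the other half is level; 0.4 = fully on: +x half level, other half up. Stays as left (friction); needs 3 to 5 N on the raised end. On from 0.35.
- rocker_on_end (a point): Where to press the rocker: a point fixed on the block, 20 mm from the rocker's middle line towards its raised (block +x) end, 56 mm above the table: the height of that half's surface once it is fully on. Before that the surface over this point is 8 mm higher. Axes as the block's.
- router: Black flat router standing loose on the table (about 0.7 kg), case 130 (own x, depth) x 180 (own y) mm, case top 34 mm above the table. Origin: centre of its underside, z up, x towards its back. Three thin antennas at the back edge (own x 60 to 108 mm) lean backward up to 155 mm high.
- pair_key_top (a point): Centre of the top face of the router's large round key, 32 mm diameter, at own (-20, +45) mm of the router; 45 mm above the table when up, 37 mm when fully down. Moves with the key.
- pair_key (a joint): Travel of the large round key in m: 0 (up to 0.001) = up, 0.008 = fully down. Pushed straight down with about 4 to 5 N; no spring, it stays down. Counts as down from 0.0065.
- reset_pin_top (a point): Top of the router's small reset pin, 12 mm diameter, at own (-20, -35) mm of the router, 38 mm above the table, 80 mm from the large key. Not to be pressed.
- reset_pin (a joint): Travel of the reset pin in m: 0 = up, 0.003 = pressed. It must stay below 0.0015.
- extender: White round range extender, a puck 100 mm in diameter standing loose on the table (about 0.45 kg), case top 54 mm above the table. Origin: centre of its underside, z up.
- ext_button_top (a point): Centre of the top face of the extender's button, 34 mm diameter, in the middle of the puck's top; 64 mm above the table when up, 58 mm when fully down. Moves with the button.
- ext_button (a joint): Travel of the extender's button in m: 0 = up, 0.006 = fully down. Spring return: about 1.5 N starts it, 5 N brings it fully down. Counts as fully down from 0.0045.
- shaker: White ceramic salt shaker, 40 mm diameter, 86 mm high, upright in the gap left (+y) of the middle device. Origin: centre of underside. Leave alone.
- egg_cup: Blue ceramic egg cup, 40 mm diameter, 50 mm high, in the gap right (-y) of the middle device. Origin: centre of underside. Leave alone.
- coaster: Dark wooden coaster, 90 mm across, 10 mm thick, flat, beyond the devices. Origin: centre of underside. Leave alone.
- remote: Black remote control, 45 x 150 x 18 mm, lying flat left (+y) of the devices. Origin: centre of underside. Leave alone.
- mug: White mug, 80 mm diameter, 90 mm high, handle at own +y, beyond the devices. Origin: centre of underside. Leave alone.
- jar: Amber jar with steel cap, 68 mm diameter, 100 mm high, beyond the devices. Origin: centre of underside. Leave alone.
- spoon: Spoon 160 mm long lying flat right (-y) of the devices. Origin: about the middle of its underside. Leave alone.
Mind the look-alikes: they are no part of the job. What is shaped like the extender but pink or red is not meant.

How it is judged:
By the outcome, as a careful person would: the job done as asked, in the order asked, and still so for the second after the job is handed in, with the robot touching nothing.
It also fails if it takes over 64 s, if anything falls off the work surface, if the arm or the gripper's body presses on something with over 40 N, if the wrist force passes 120 N, or if a joint passes its speed limit or range.

### The arm

A 7-joint arm with a two-finger parallel gripper is mounted at the origin on the work surface. World frame = base frame: x ahead of the robot, y to its left, z up, the work surface at z = 0. Lengths are in m, angles in rad, forces in N, time in s.
With the tool pointing down it reaches from about 0.425 to 0.825 m from the base axis. Payload 3.6 kg.
Tool frame: the origin (TCP) lies at the very end of the fingers, on their centre line; the grasp point (between the pads) lies 19 mm behind it; z points along the fingers, y is the line along which they close (so a half turn about z gives the same grasp; the last joint's range is limited). The gripper opens to 93 mm and grips with 3 to 60 N. Pads are 15 mm wide; open, the fingers measure 128 mm over their backs; the gripper's body (75 mm by 188 mm) begins 65 mm behind the grasp point.
Start: joints at [1.115, 0.615, -0.013, 1.423, 0.008, 1.103, -0.04], TCP at [0.271, -0.591, 0.219] pointing down, gripper open.
Joint ranges: [-3.12, 3.12], [-0.3, 2.06], [-1.34, 1.32], [0.26, 2.42], [-1.36, 4.5], [0.01, 1.98], [-2.84, 2.84]. Speed limits (rad/s): [2.79, 2.79, 3.14, 3.14, 3.14, 3.14, 3.14].

### API

Orientations are given as a unit quaternion [x, y, z, w].
In Python, from station import env, imaging, close_job gives the robot as it stands.
- The arm moves only by the tool play_rows, never from a script. Its argument "series" is text: rows parted by semicolons, each of 4 numbers parted by spaces: the shift along the world's x, y, z in cm, then the turn about the world's z in rad. In form: x y z yaw; .... A call has exactly 10 rows; each row shifts and turns the commanded pose from where the row before left it; what a row does not reach is not made up. A row lasts 1/8 s, in which the tool goes at most 62.5 mm and 10.7 degrees, less where a joint would pass 70% of its speed; a pose out of reach is approached as far as the arm can. A call is refused whole if a number of a shift passes 6.25 or a number of a turn 0.188, either way. A call with a gripper value outside its range is refused whole. "claw" is the gripper command: -1 is fully open, 1 is shut, values between are in proportion, set as the call begins (left out, the last holds). The fingers move at their own pace and stop on an object; "force" is the grip in N (left out, the last holds). Time passes only in rows, so rows that do not move let the fingers close, or fill a call up. It gives the time, the measured TCP pose, the force, the opening and the grip force at its end, in the units of the state.
- env.get_state(): the state, without advancing time (a new reading comes with each control period).
- imaging.grab_frame(name): name is "side" or "top" or "wrist"; returns (picture, depth): 400x640x3 uint8, blue, green, red; 400x640 float32, m along the optical axis (not along the pixel's ray), 0 where there is no reading.
- imaging.camera_params(name): a dict with "fov_y" (degrees; the focal length in pixels is half the picture's height over the tangent of half this angle, whatever the lens; pixels are square), "cx", "cy" (the principal point, pixels), "R" (3x3) and "t" (3): a world point X has camera coordinates R X + t; the wrist camera has in their place "hand_eye" (4x4, takes a point from camera to tool coordinates, whose origin is the TCP and whose axes are the flange's). Camera axes: x right, y down, z forward; pixel columns grow to the right and rows downward; lengths in m; the calibration is good to about 2 mm. A picture is of the moment at which its call begins: read the wrist's pose just before it. camera_params takes no time and is no camera call.
- close_job(): hands the job in; it is judged then, once.
The state is a dict: "time": time; "qpos": joint angles; "qd": joint speeds; "effort": joint torques, N m; "position": TCP position; "tcp_rot": TCP orientation; "ft_force": force on the tool from outside, world axes, zero at the start; "ft_torque": the same for the moment, N m; "gripper_width": opening from 0.0 (shut) to 1.0 (fully open); "grasp_force": force on a finger pad.
Only numpy, scipy, OpenCV 4.12 (cv2) and the standard library are available. Lean on these libraries where they do the work, as an engineer would, in place of code of your own. Each camera call takes 0.05 s, during which the arm holds its last target. There are 200 camera calls.

## Working session

There is one attempt and no reset: what is moved stays moved. The work goes in short steps, Python scripts to look and compute and a tool call to move; the robot and the scene stay as the last step left them, time stands still between calls to the robot, and variables do not carry over. Pictures are saved under pics/ and viewed, at most 10 in all, crops included, and the job is handed in when it is done.

Besides the shell and the picture viewer there is one more tool, called after "Call:" in YAML: its name, and indented under it one key for each argument. play_rows: Moves the arm, as the interface text tells. Its arguments: {"type":"object","properties":{"series":{"type":"string"},"claw":{"type":"number"},"force":{"type":"number"}},"required":["series"]}

```bash
mkdir -p pics; cat > h.py <<'E'
import numpy as np, cv2
from station import env, imaging
def K(n):
    p=imaging.camera_params(n); f=200/np.tan(np.radians(p["fov_y"])/2); return p,f
def cloud(n,d):
    p,f=K(n); v,u=np.mgrid[:400,:640]
    c=np.stack([(u-p["cx"])/f*d,(v-p["cy"])/f*d,d],-1)
    return (c-p["t"])@np.array(p["R"])  # R^T(c-t)
E
python3 - <<'E'
from h import *
for n in("top","side"):
    im,d=imaging.grab_frame(n); cv2.imwrite(f"pics/{n}.png",im); np.savez(f"{n}.npz",im=im,d=d)
    p=imaging.camera_params(n);print(n,p)
s=env.get_state();print(s)
E
```

```text
top {'fov_y': 42.631758203117904, 'cx': 319.2475642210094, 'cy': 193.2962704714218, 'R': array([[ 0.00112727, -0.99999374,  0.00335367],
       [-0.99780533, -0.00134682, -0.06620206],
       [ 0.06620616, -0.00327168, -0.9978006 ]]), 't': array([-0.00658306,  0.55559372,  1.72560546])}
side {'fov_y': 50.9819135830149, 'cx': 323.2467986058114, 'cy': 193.2161524773915, 'R': array([[-0.95789497, -0.28661533,  0.0169965 ],
       [-0.21975367,  0.69376536, -0.68585563],
       [ 0.18478516, -0.6607127 , -0.72753912]]), 't': array([0.51437648, 0.1779802 , 1.13049838])}
{'time': 0.1, 'qpos': array([ 1.11451956,  0.61577609, -0.01265449,  1.42473222,  0.00810097,
        1.1034091 , -0.04039318]), 'qd': array([-8.09118052e-04,  7.36790146e-04, -1.75857299e-05, -3.76769719e-03,
        4.49832201e-04,  7.99963264e-04,  1.29036414e-03]), 'effort': array([ 9.96714371e-04, -4.60046196e+01,  2.10117688e-01, -1.66246498e+01,
       -6.11657579e-02,  1.69615686e-02,  8.93828746e-05]), 'position': array([ 0.27056593, -0.59022607,  0.21762917]), 'tcp_rot': array([ 9.76988510e-01,  2.13288907e-01, -2.45874910e-04, -1.11062699e-03]), 'ft_force': array([0.75437648, 0.52900963, 0.02742393]), 'ft_torque': array([0.02410386, 0.01094106, 0.03823674]), 'grasp_force': 0.0, 'gripper_width': 0.9987866653416949}
```

View pics/top.png

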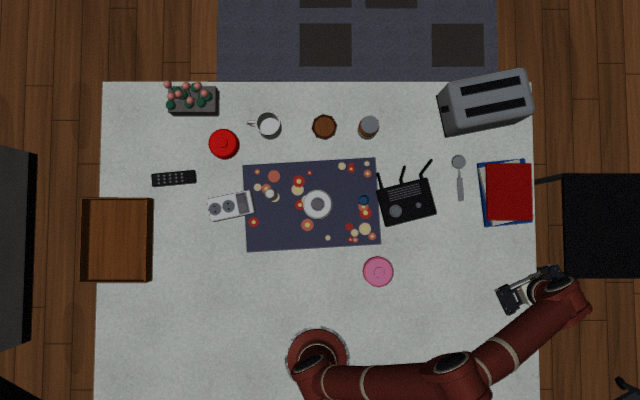

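View pics/side.png

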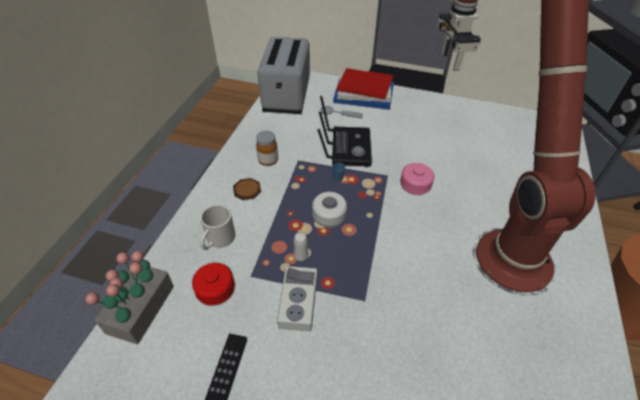

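Top view: socket block at about (230,206) with its rocker at (241,203), extender at (317,205), router at (407,203) with its big key near (395,211). Next I'll zoom in and measure in both views.

```bash
python3 - <<'E'
from h import *
T=np.load("top.npz");S=np.load("side.npz")
a=cv2.resize(T["im"][170:240,200:260],None,fx=6,fy=6,interpolation=2)
b=cv2.resize(T["im"][170:240,370:440],None,fx=6,fy=6,interpolation=2)
cv2.imwrite("pics/c1.png",np.hstack([a,b]))
C={n:cloud(n,D["d"]) for n,D in(("top",T),("side",S))}
# case fits from top & side clouds
for n in C:
    c=C[n]
    def box(nm,x0,x1,y0,y1,z0,z1):
        m=(c[...,0]>x0)&(c[...,0]<x1)&(c[...,1]>y0)&(c[...,1]<y1)&(c[...,2]>z0)&(c[...,2]<z1)
        p=c[m]
        if len(p)<5: print(n,nm,len(p));return
        r=cv2.minAreaRect(p[:,:2].astype(np.float32)*1000)
        print(n,nm,len(p),"med",p.mean(0).round(4),"rect",np.round(r[0],1),np.round(r[1],1),round(r[2],1))
    for (u,v,nm) in [(317,205,'ext'),(395,211,'key'),(230,206,'block'),(241,203,'rock')] if n=="top" else [(329,203,'ext'),(359,152,'key'),(298,300,'block'),(300,274,'rock')]:
        print(n,nm,c[v,u].round(4))
    box("block",.4,.75,.2,.45,.03,.052); box("rockhi",.4,.75,.2,.45,.0525,.08)
    box("ext",.45,.7,-.1,.1,.045,.075);box("extbut",.45,.7,-.07,.1,.058,.075)
    box("router",.4,.72,-.46,-.22,.028,.039);box("key",.45,.6,-.46,-.22,.0395,.055)
    box("shaker",.4,.8,.06,.22,.078,.1)
E
```

```text
top ext [0.5139 0.0017 0.0604]
top key [ 0.4947 -0.2588  0.0478]
top block [0.5108 0.2924 0.0456]
top rock [0.5205 0.2543 0.0554]
top block 1117 med [0.5502 0.2987 0.0451] rect [606.7 330.5] [286.9 180.2] 14.5
top rockhi 517 med [0.6532 0.3009 0.0584] rect [610.5 298.8] [278.8 127.4] 0.8
top ext 664 med [5.174e-01 2.000e-04 5.450e-02] rect [517.9   0. ] [93.9 96.9] 0.2
top extbut 146 med [5.164e-01 2.000e-04 6.220e-02] rect [515.6  -1.2] [83.3 79.5] 49.5
top router 1500 med [ 0.5275 -0.3047  0.0337] rect [ 535.8 -296.9] [150.2 181.4] 15.2
top key 232 med [ 0.5216 -0.2912  0.0425] rect [ 533.  -295.1] [135.6 170.5] 14.4
top shaker 140 med [0.6721 0.1621 0.0866] rect [673.8 148. ] [266.8  92.7] 12.3
side ext [0.5194 0.0056 0.0586]
side key [ 0.4917 -0.2484  0.0445]
side block [0.5063 0.3118 0.0477]
side rock [0.523  0.2478 0.0553]
side block 2166 med [0.5524 0.3147 0.0445] rect [613.9 313.6] [285.2 153.8] 11.9
side rockhi 810 med [0.6574 0.3003 0.0569] rect [620.7 300.9] [271.2  88.8] 11.0
side ext 710 med [0.5175 0.0077 0.0538] rect [520.2   3.6] [93.7 95.3] 82.1
side extbut 94 med [0.5188 0.0024 0.0628] rect [5.196e+02 4.000e-01] [31.  32.1] 16.0
side router 1224 med [ 0.529  -0.3004  0.0335] rect [ 538.5 -297.4] [150.4 184.8] 13.6
side key 54 med [ 0.4967 -0.2598  0.0435] rect [ 497.  -259.7] [29.2 31.5] 29.4
side shaker 257 med [0.695  0.1674 0.0842] rect [674.2 149.9] [265.9  92.2] 10.9
```

View pics/c1.png

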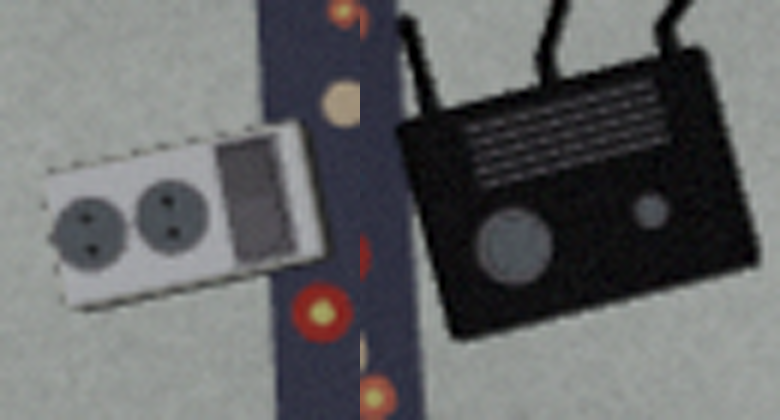

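Crop: key centre at top pixel (395.4,210.6), reset pin at (418.3,204.7), rocker centre at about (242,203). The block and router are both yawed by about +0.2 to +0.25 rad.

```bash
python3 - <<'E'
from h import *
T=np.load("top.npz");S=np.load("side.npz")
def ray(n,u,v,z):
    p,f=K(n);R=np.array(p["R"]);o=-R.T@p["t"];d=R.T@np.array([(u-p["cx"])/f,(v-p["cy"])/f,1]);return (o+d*(z-o[2])/d[2]).round(4)
q=lambda x,y:(200+(x+.5)/6-.5,170+(y+.5)/6-.5)
print("key",ray("top",395.4,210.6,.045),"pin",ray("top",418.3,204.7,.038))
for nm,x,y,z in[("hiL",215,148,.066),("hiR",272,137,.066),("loR",297,255,.056),("loL",237,265,.056),("out1",172,217,.045),("out2",90,234,.045),("blkTR",300,121,.045),("blkBR",325,250,.045),("blkTL",47,172,.045),("blkBL",75,303,.045)]:
    print(nm,ray("top",*q(x,y),z))
for n,D in(("top",T),("side",S)):
    c=cloud(n,D["d"])
    def box(nm,x0,x1,y0,y1,z0,z1):
        p=c[(c[...,0]>x0)&(c[...,0]<x1)&(c[...,1]>y0)&(c[...,1]<y1)&(c[...,2]>z0)&(c[...,2]<z1)]
        if len(p)<5: print(n,nm,len(p));return
        r=cv2.minAreaRect(p[:,:2].astype(np.float32)*1000)
        print(n,nm,len(p),p.mean(0).round(4),"rect",np.round(r[0],1),np.round(r[1],1),round(r[2],1))
        return p
    box("block",.44,.6,.21,.4,.038,.051)
    p=box("rock",.44,.6,.21,.3,.0515,.075)
    for x in np.arange(.47,.57,.01):
        s=p[abs(p[:,0]-x)<.005]
        if len(s):print(round(x,2),len(s),s.mean(0).round(4))
    box("shaker",.45,.65,.06,.2,.07,.1); box("ext but",.47,.57,-.05,.05,.0585,.075);box("key",.47,.53,-.29,-.23,.040,.055)
    box("egg",.45,.65,-.2,-.1,.03,.1)
c=cv2.resize(S["im"][260:335,270:330],None,fx=8,fy=8,interpolation=2);cv2.imwrite("pics/c2.png",c)
E
```

```text
key [ 0.4962 -0.2606  0.045 ] pin [ 0.5163 -0.3388  0.038 ]
hiL [0.5489 0.2715 0.066 ]
hiR [0.555  0.2402 0.066 ]
loR [0.4903 0.2271 0.056 ]
loL [0.4847 0.2602 0.056 ]
out1 [0.5117 0.2984 0.045 ]
out2 [0.5022 0.3439 0.045 ]
blkTR [0.5654 0.2276 0.045 ]
blkBR [0.4934 0.213  0.045 ]
blkTL [0.5367 0.3684 0.045 ]
blkBL [0.4638 0.3517 0.045 ]
top block 798 [0.5104 0.2964 0.0448] rect [512.3 290.9] [ 80.1 150.3] 12.2
top rock 167 [0.5224 0.255  0.0587] rect [518.8 264.8] [76.5 66.6] 0.5
0.48 2 [0.4822 0.2806 0.0547]
0.49 11 [0.4921 0.258  0.0547]
0.5 25 [0.5006 0.2534 0.0564]
0.51 22 [0.5101 0.2532 0.0573]
0.52 29 [0.5203 0.2571 0.0574]
0.53 28 [0.5305 0.2541 0.0586]
0.54 29 [0.5398 0.255  0.063 ]
0.55 20 [0.5485 0.2542 0.0619]
0.56 1 [0.5574 0.2319 0.0523]
top shaker 90 [0.551  0.1554 0.0806] rect [552.2 155.8] [34.3 32.8] 56.4
top ext but 134 [0.5157 0.001  0.0625] rect [515.6  -1.2] [83.3 79.5] 49.5
top key 75 [ 0.499  -0.2628  0.0443] rect [ 504.4 -266.4] [49.7 52.9] 20.6
top egg 44 [ 0.5345 -0.1587  0.0471] rect [ 552.1 -175.4] [35.6 91.1] 43.5
side block 1614 [0.5095 0.3073 0.0443] rect [513.7 292.4] [ 79.9 153.8] 12.0
side rock 260 [0.523  0.2525 0.0581] rect [522.6 251.2] [60.2 29.6] 13.3
0.49 9 [0.4935 0.2519 0.0546]
0.5 42 [0.5    0.2479 0.0554]
0.51 42 [0.5103 0.2491 0.0552]
0.52 40 [0.5199 0.2511 0.0554]
0.53 50 [0.5299 0.2544 0.0578]
0.54 49 [0.5401 0.2573 0.0624]
0.55 28 [0.5486 0.2549 0.0643]
side shaker 120 [0.5509 0.1613 0.0798] rect [553.  158.5] [31.  30.1] 17.2
side ext but 92 [0.5188 0.0021 0.0629] rect [5.197e+02 2.000e-01] [31.  31.7] 16.0
side key 52 [ 0.4966 -0.26    0.0436] rect [ 497.  -259.7] [29.2 31.5] 29.4
side egg 135 [ 0.5413 -0.1589  0.0463] rect [ 555.1 -175.3] [38.7 99.5] 45.1
```

View pics/c2.png

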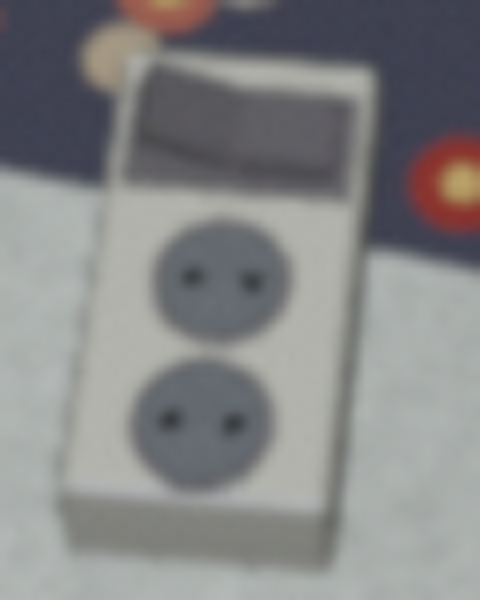

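The rocker's raised half is towards world +x (left in the crop), as described. Press targets are rocker (0.541, 0.2546), key (0.4965, -0.260) and button (0.5185, 0.000). The heights and sizes agree with the text.

Call:
play_rows:
  series: "2.7 5.4 0 -0.022;2.7 5.4 0 -0.022;2.7 5.4 0 -0.022;2.7 5.4 0 -0.022;2.7 5.4 0 -0.022;2.7 5.4 0 -0.022;2.7 5.4 0 -0.022;2.7 5.4 0 -0.022;2.7 5.4 0 -0.022;2.7 5.4 0 -0.022"
  claw: 1
  force: 20

```text
time: 1.35
position: [0.5413, -0.0491, 0.2184]
tcp_rot: [0.995, 0.104, -0.0, 0.0]
ft_force: [0.6, -0.5, 0.2]
gripper_width: 0.013
grasp_force: 0.0
```

Call:
play_rows:
  series: "0 5 0 0;0 5 0 0;0 5 0 0;0 5 0 0;0 5 0 0;0 4 0 0;0 1.5 0 0;0 0 0 0;0 0 0 0;0 0 0 0"

```text
time: 2.6
position: [0.5415, 0.2518, 0.2188]
tcp_rot: [0.995, 0.103, 0.0, 0.001]
ft_force: [-0.1, -0.4, -0.2]
gripper_width: 0.007
grasp_force: 0.0
```

Call:
play_rows:
  series: "0 0.3 -3 0;0 0 -3 0;0 0 -3 0;0 0 -3 0;0 0 -2 0;0 0 -0.4 0;0 0 0 0;0 0 0 0;0 0 0 0;0 0 0 0"

```text
time: 3.85
position: [0.5411, 0.2573, 0.0752]
tcp_rot: [0.994, 0.105, 0.0, -0.0]
ft_force: [-0.1, 0.4, 0.2]
gripper_width: 0.007
grasp_force: 0.0
```

```bash
python3 - <<'E'
from h import *
im,d=imaging.grab_frame("side");cv2.imwrite("pics/s2.png",cv2.resize(im[180:330,230:380],None,fx=4,fy=4,interpolation=2))
E
```

```text
(no output)
```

View pics/s2.png

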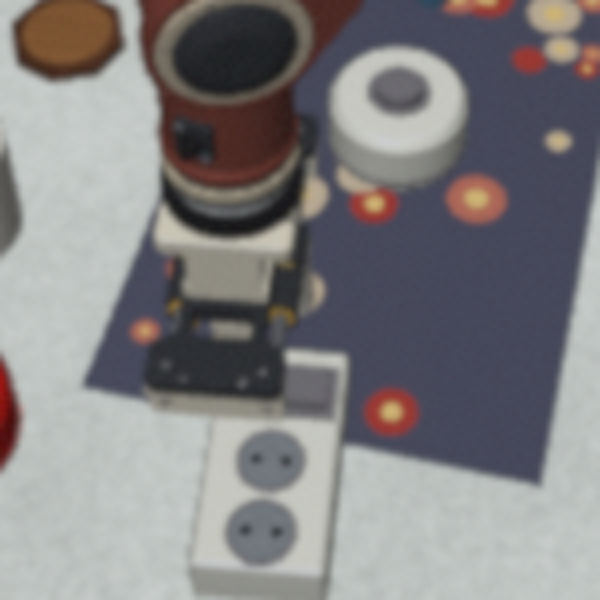

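The gripper hides the rocker here, but it sits over the block's raised end and nothing else is close. I'll press gently.

Call:
play_rows:
  series: "0 -0.2 -0.2 0;0 0 -0.2 0;0 0 -0.2 0;0 0 -0.2 0;0 0 -0.2 0;0 0 -0.2 0;0 0 -0.2 0;0 0 -0.2 0;0 0 -0.2 0;0 0 0 0"

```text
time: 5.15
position: [0.5408, 0.2554, 0.0565]
tcp_rot: [0.994, 0.105, -0.0, -0.0]
ft_force: [2.4, 0.4, 3.3]
gripper_width: 0.002
grasp_force: 1.5
```

Call:
play_rows:
  series: "0 0 -0.05 0;0 0 0 0;0 0 -0.05 0;0 0 0 0;0 0 -0.05 0;0 0 0 0;0 0 -0.05 0;0 0 0 0;0 0 0 0;0 0 0 0"

```text
time: 6.4
position: [0.5408, 0.2554, 0.0563]
tcp_rot: [0.994, 0.105, 0.0, -0.0]
ft_force: [-0.9, -1.0, 12.7]
gripper_width: 0.001
grasp_force: 6.3
```

It has reached the stop: the force rises while z holds at 56 mm. I'll lift, move to the key and check the rocker from there.

Call:
play_rows:
  series: "0 0 1 0;0 0 2 0;0 0 4 0;0 0 4 0;0 0 3 0;0 -3 0 0;-0.4 -5 0 0;-0.5 -5.5 0 0;-0.5 -5.5 0 0;-0.5 -5.5 0 0"

```text
time: 7.65
position: [0.5193, 0.0087, 0.1935]
tcp_rot: [0.994, 0.105, -0.003, -0.0]
ft_force: [1.1, -0.1, -0.1]
gripper_width: 0.005
grasp_force: 0.0
```

Call:
play_rows:
  series: "-0.5 -5.5 0 0;-0.5 -5.5 0 0;-0.5 -5.5 0 0;-0.5 -5 0 0;-0.5 -4 0 0;0 -1.5 0 0;0 0 0 0;0 0 0 0;0 0 0 0;0 0 0 0"

```text
time: 8.9
position: [0.4972, -0.2586, 0.1947]
tcp_rot: [0.994, 0.106, 0.0, -0.0]
ft_force: [-0.1, -1.4, -0.3]
gripper_width: 0.006
grasp_force: 0.0
```

```bash
python3 - <<'E'
from h import *
im,d=imaging.grab_frame("side");cv2.imwrite("pics/s3.png",cv2.resize(im[110:330,250:400],None,fx=2.7,fy=2.7,interpolation=2))
c=cloud("side",d)
p=c[(c[...,0]>.44)&(c[...,0]<.6)&(c[...,1]>.21)&(c[...,1]<.285)&(c[...,2]>.0515)&(c[...,2]<.08)]
for x in np.arange(.48,.57,.01):
    s=p[abs(p[:,0]-x)<.005]
    if len(s):print(round(x,2),len(s),s.mean(0).round(4))
im,d=imaging.grab_frame("top");c=cloud("top",d)
p=c[(c[...,0]>.44)&(c[...,0]<.6)&(c[...,1]>.225)&(c[...,1]<.275)&(c[...,2]>.0515)&(c[...,2]<.08)]
for x in np.arange(.48,.57,.01):
    s=p[abs(p[:,0]-x)<.005]
    if len(s):print(round(x,2),len(s),s.mean(0).round(4))
E
```

```text
0.49 14 [0.4931 0.2515 0.0625]
0.5 45 [0.4998 0.2487 0.0633]
0.51 43 [0.5099 0.2498 0.0602]
0.52 39 [0.5196 0.2516 0.0564]
0.53 44 [0.53   0.2544 0.0549]
0.54 40 [0.54   0.2561 0.0547]
0.55 31 [0.5483 0.2551 0.0549]
0.48 2 [0.4839 0.2456 0.0555]
0.49 13 [0.4928 0.2463 0.0648]
0.5 27 [0.5001 0.2459 0.0643]
0.51 24 [0.5103 0.2484 0.0611]
0.52 26 [0.5203 0.25   0.0564]
0.53 20 [0.5299 0.2528 0.0565]
0.54 23 [0.5404 0.2548 0.0566]
0.55 15 [0.5486 0.2553 0.0571]
0.56 2 [0.557  0.2345 0.0572]
```

View pics/s3.png

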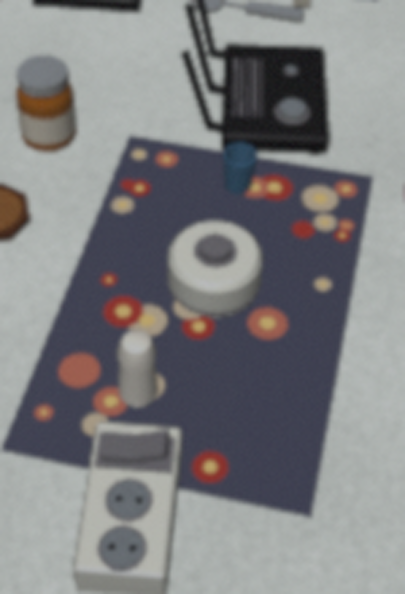

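The rocker is fully switched: its +x half is level at about 56 mm and the other half is up. Now the key at (0.4965, -0.260).

Call:
play_rows:
  series: "0 -0.1 -3 0;0 0 -3 0;0 0 -3 0;0 0 -3 0;0 0 -1.5 0;0 0 -0.5 0;0 0 0 0;0 0 0 0;0 0 0 0;0 0 0 0"

```text
time: 10.25
position: [0.4971, -0.261, 0.0551]
tcp_rot: [0.995, 0.105, 0.0, 0.0]
ft_force: [0.2, -0.4, -0.4]
gripper_width: 0.006
grasp_force: 0.0
```

Call:
play_rows:
  series: "0 0 -0.2 0;0 0 -0.2 0;0 0 -0.2 0;0 0 -0.2 0;0 0 -0.15 0;0 0 -0.15 0;0 0 -0.15 0;0 0 -0.15 0;0 0 -0.15 0;0 0 0 0"

```text
time: 11.5
position: [0.4969, -0.2609, 0.039]
tcp_rot: [0.995, 0.105, 0.0, -0.0]
ft_force: [-1.4, 1.0, 3.6]
gripper_width: 0.005
grasp_force: 1.4
```

Call:
play_rows:
  series: "0 0 -0.1 0;0 0 0 0;0 0 -0.1 0;0 0 0 0;0 0 -0.05 0;0 0 0 0;0 0 -0.05 0;0 0 0 0;0 0 0 0;0 0 0 0"

```text
time: 12.75
position: [0.4969, -0.2609, 0.0373]
tcp_rot: [0.995, 0.105, 0.0, 0.0]
ft_force: [-2.8, 1.1, 11.1]
gripper_width: 0.006
grasp_force: 5.5
```

Key at its stop (37.3 mm, 11 N). Lift and move to the extender.

Call:
play_rows:
  series: "0 0 1 0;0 0 2 0;0 0 4 0;0 0 4 0;0 0 2 0;0.4 3 0 0;0.4 5.5 0 0;0.5 5.5 0 0;0.5 5.5 0 0;0.4 4.6 0 0"

```text
time: 14.0
position: [0.5191, -0.0173, 0.1662]
tcp_rot: [0.994, 0.105, 0.0, -0.0]
ft_force: [0.4, 0.1, -0.4]
gripper_width: 0.006
grasp_force: 0.0
```

Call:
play_rows:
  series: "0 2 0 0;0 0 0 0;0 0 0 0;0 0 0 0;0 0 0 0;0 0 0 0;0 0 0 0;0 0 0 0;0 0 0 0;0 0 0 0"

```text
time: 15.25
position: [0.5189, 0.0002, 0.1661]
tcp_rot: [0.994, 0.105, 0.0, -0.0]
ft_force: [-0.5, -0.0, 0.1]
gripper_width: 0.003
grasp_force: 0.0
```

```bash
python3 - <<'E'
from h import *
for n in("top","side"):
    im,d=imaging.grab_frame(n);c=cloud(n,d)
    for nm,x,y,r in(("key",.4965,-.260,.011),("case around",.545,-.285,.012),("pin",.5155,-.338,.004),("extbut",.5185,0,.012)):
        p=c[np.hypot(c[...,0]-x,c[...,1]-y)<r];p=p[p[:,2]<.09];print(n,nm,len(p),p[:,2].mean().round(4) if len(p) else "")
    p=c[(c[...,0]>.4)&(c[...,0]<.72)&(c[...,1]>-.46)&(c[...,1]<-.22)&(c[...,2]>.028)&(c[...,2]<.039)]
    r=cv2.minAreaRect(p[:,:2].astype(np.float32)*1000);print(n,"router",np.round(r[0],1),np.round(r[1],1),round(r[2],1))
E
```

```text
top key 33 0.0373
top case around 40 0.0343
top pin 4 0.0372
top extbut 0 
top router [ 534.2 -298.3] [145.7 179.5] 14.2
side key 25 0.036
side case around 9 0.0324
side pin 4 0.0365
side extbut 42 0.0631
side router [ 506.2 -305.4] [ 83.4 182.5] 14.3
```

The key is down (about 37 mm in both views), the pin is up and the router hasn't moved. Now the extender button.

Call:
play_rows:
  series: "0 0 -3 0;0 0 -3 0;0 0 -2 0;0 0 -1 0;0 0 -0.4 0;0 0 0 0;0 0 0 0;0 0 0 0;0 0 0 0;0 0 0 0"

```text
time: 16.6
position: [0.5189, 0.0001, 0.0722]
tcp_rot: [0.995, 0.105, 0.0, -0.0]
ft_force: [1.1, 0.1, 0.2]
gripper_width: 0.006
grasp_force: 0.0
```

Call:
play_rows:
  series: "0 0 -0.2 0;0 0 -0.2 0;0 0 -0.2 0;0 0 -0.2 0;0 0 -0.2 0;0 0 -0.2 0;0 0 -0.2 0;0 0 -0.15 0;0 0 -0.05 0;0 0 0 0"

```text
time: 17.85
position: [0.5189, 0.0001, 0.0581]
tcp_rot: [0.995, 0.105, 0.0, 0.0]
ft_force: [-4.0, -0.1, 17.5]
gripper_width: 0.003
grasp_force: 8.7
```

Call:
play_rows:
  series: "0 0 0 0;0 0 0 0;0 0 0 0;0 0 0 0;0 0 0 0;0 0 0 0;0 0 0 0;0 0 0 0;0 0 0 0;0 0 0 0"

```text
time: 19.1
position: [0.5189, 0.0002, 0.0581]
tcp_rot: [0.995, 0.105, 0.0, 0.0]
ft_force: [-4.4, 0.3, 16.9]
gripper_width: 0.002
grasp_force: 8.7
```

Call:
play_rows:
  series: "0 0 0 0;0 0 0 0;0 0 0 0;0 0 1 0;0 0 2 0;0 0 4 0;0 0 4 0;0 0 3 0;0 0 0 0;0 0 0 0"

```text
time: 20.35
position: [0.518, 0.0001, 0.195]
tcp_rot: [0.994, 0.105, -0.001, -0.0]
ft_force: [0.3, 0.2, -0.4]
gripper_width: 0.004
grasp_force: 0.0
```

```bash
python3 - <<'E'
from h import *
im,d=imaging.grab_frame("side");c=cloud("side",d)
cv2.imwrite("pics/s4.png",im)
for nm,x,y,r in(("key",.4965,-.260,.011),("extbut",.5185,0,.012),("rockhi",.505,.247,.006),("rocklo",.541,.2546,.008)):
    p=c[np.hypot(c[...,0]-x,c[...,1]-y)<r];p=p[p[:,2]<.09];print(nm,len(p),p[:,2].mean().round(4) if len(p) else "")
E
```

```text
key 21 0.037
extbut 44 0.0635
rockhi 16 0.0628
rocklo 27 0.0552
```

View pics/s4.png

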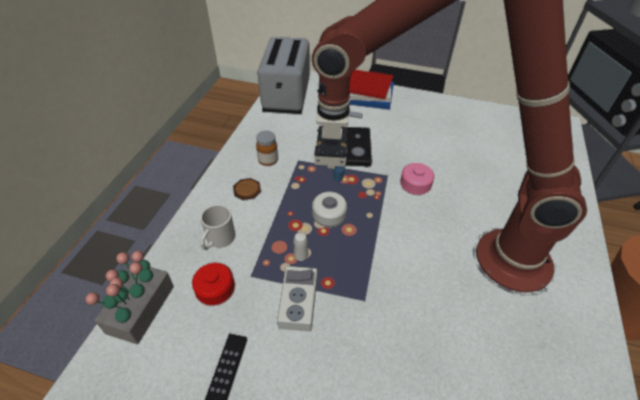

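The picture shows the gripper clear above the extender (329,205). The button is back up, the key is down, the rocker is on, and everything stands where it was.

```bash
python3 -c "
from station import close_job
print(close_job())"
```

```text
the job is handed in; nothing more can be done
None
```

The job is handed in at about 20 s of the 64 s allowed: rocker fully switched on, router key down and staying in, extender button held fully down for about two seconds and released; the reset pin was not pressed and nothing looked moved in the last picture.

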